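# Put the button tin away and latch the mending bin

## Task

Put the button tin into the open-topped grey mending bin, standing flat on its floor, and let go of it; then push the bin's front gate shut until its sprung latch snaps in behind the strike. Do not slam or force the gate, and leave the other things on the counter alone.

Things in the scene. Friction and masses are not known exactly. Their poses are not given: they have to be found in the camera images.
- bin: Grey steel bin without a lid, fixed to the counter: 170 deep (x), 250 wide (y), 80 high. Origin: centre of its underside; x points from the gated front to the back, y to the hinge side, z up. Floor 6 thick; clear inside x -65..79, y -119..119. Side and back walls 6 thick, 80 high; the gate alone closes the front; the strike bracket fills the front corner x < -30, y < -70.
- gate (a joint): Angle of the bin's front gate about its upright hinge: 0 = closed, grows as the free end swings out in front. Grey flat panel, 205 from hinge to free end, 10 thick, 10 to 76 above the counter, 0.4 kg; stiff hinge (0.25 N m), stays where left. Latched it reads 0 within 0.045. Pushing with over 25 N bends it; over 1.5 rad/s in the last 0.2 rad is slamming.
- gate_hinge (a point): Top end of the gate's hinge line, 76 above the counter, at x = -78, y = +113 in the bin's frame. The closed gate runs from here in the bin's -y direction, its mid-plane through the hinge line.
- gate_edge (a point): Top corner of the gate's outer face (5 off its mid-plane) at the free end, 205 from the hinge line; moves with the gate. The outer face is flat and free to push, but for a steel pull knob (20 dia.) 75 from the hinge, that stands out 27 from the mid-plane.
- bolt (a joint): Retraction (m) of the brass latch bolt in the gate's free end, 51 above the counter: 0 = out (12 mm past the gate's end), 0.011 = in. Spring 3.6 N plus 0.45 N/mm. Flat outside, bevelled inside: meets the strike at about 0.07 to 0.14 rad of gate, is driven in some 7 mm while the gate needs 7 to 12 N near its free end, rides across the lip, then snaps out to 0.
- strike_mid (a point): Nominal middle of the steel strike, an upright lip 12 thick at the bin's front, at x = -92, y = -111, z = 49 in the bin's frame. It sits on slotted screws: lip and buffer may really lie up to 7 mm further front or back (not measured). The rubber buffer behind the gate is met within 1 mm of the snap and gives 10 N/mm: push by feel until the snap, and little further.
- tin: Closed plain metal tin, 92 x 52 x 50 high, about 0.2 kg, upright on the counter on the free-end (-y) side in front of the bin. Origin: centre of its underside; x along its long side, z up.
- bell: Bystander: steel counter bell, 80 dia., 54 high. Origin: centre of its underside.
- spray: Bystander: white spray bottle, 56 dia., 160 high. Origin: centre of its underside.
- pads: Bystander: stack of ticket pads, 100 x 70 x 30. Origin: centre of its underside.
Not all that is in view belongs to the job. What is meant by the tin is not turquoise, and is the larger of those in its own colour.

How it is judged:
By the outcome, as a careful person would: the job done as asked, in the order asked, and still so for the second after the job is handed in, with the robot touching nothing.
It also fails if it takes over 64 s, if anything falls off the work surface, if the arm or the gripper's body presses on something with over 40 N, if the wrist force passes 120 N, or if a joint passes its speed limit or range.

## Robot

A 6-joint arm with a two-finger parallel gripper is mounted at the origin on the work surface. World frame = base frame: x ahead of the robot, y to its left, z up, the work surface at z = 0. Lengths are in mm, angles in rad, forces in N, time in s.
With the tool pointing down it reaches from about 350 to 875 mm from the base axis. Payload 4.2 kg.
Tool frame: the origin (TCP) lies at the very end of the fingers, on their centre line; the grasp point (between the pads) lies 19 mm behind it; z points along the fingers, y is the line along which they close (so a half turn about z gives the same grasp; the last joint's range is limited). The gripper opens to 85 mm and grips with 20 to 120 N. Pads are 22 mm wide; open, the fingers measure 114 mm over their backs; the gripper's body (76 mm by 85 mm) begins 54 mm behind the grasp point. The pads swing forward as they close: fully open they stand 13 mm farther back than shut.
Start: joints at [1.595, 0.385, 0.008, 0, -1.194, -0.259], TCP at [145.374, 607.837, 231.312] pointing down, gripper open.
Joint ranges: [-3.14, 3.14], [-1.21, 2.06], [-1.07, 1.41], [-3.16, 2.05], [-2.99, -0.16], [-3.1, 3.1]. Speed limits (rad/s): [2.79, 2.79, 3.14, 3.14, 3.14, 3.14].

## Interface

Orientations are given as a unit quaternion [x, y, z, w].
In Python, from bench import read_state, get_image, camera_model, job_done gives the robot as it stands.
- The arm moves only by the shell command python3 -m handwheel 'ROWS'. ROWS is JSON, a list of rows, each a list of 7 numbers: the shift along the tool's x, y, z in m, then the turn, a rotation vector about the tool's x, y, z in rad, then the gripper's target within -1 to 1 (fully open at 1, half-way at 0, shut at -1). In form: [[dx, dy, dz, wx, wy, wz, jaw], ...]. A call has 1 to 10 rows; each row is the pose to reach, as a shift and turn from the pose commanded when the call began, along the tool's axes at that moment; what a row does not reach only later rows make up. A row lasts 1/8 s, in which the tool goes at most 62.5 mm and 10.7 degrees, less where a joint would pass 70% of its speed; a pose out of reach is approached as far as the arm can. A call with a gripper value outside its range is refused whole. The fingers move at their own pace and stop on an object; the grip force is fixed at half the most. Time passes only in rows, so rows that repeat a pose let the fingers close. It gives the time, the measured TCP pose, the force, the opening and the grip force at its end, in the units of the state.
- read_state(): the state, without advancing time (a new reading comes with each control period).
- get_image(name): name is "scene" or "top" or "wrist"; returns (picture, depth): 400x640x3 uint8, blue, green, red; 400x640 float32, mm along the optical axis (not along the pixel's ray), 0 where there is no reading.
- camera_model(name): a dict with "K" (3x3 intrinsics, pixels), "dist" ([k1, k2, p1, p2, k3] as OpenCV has them; the pictures are not rectified), "rvec" (rotation vector, rad) and "tvec" (3), from world to camera coordinates, as OpenCV has them; the wrist camera has in their place "hand_eye" (4x4, takes a point from camera to tool coordinates, whose origin is the TCP and whose axes are the flange's). Camera axes: x right, y down, z forward; pixel columns grow to the right and rows downward; lengths in mm; the calibration is good to about 2 mm. A picture is of the moment at which its call begins: read the wrist's pose just before it. camera_model takes no time and is no camera call.
- job_done(): hands the job in; it is judged then, once.
The state is a dict: "clock": time; "joints": joint angles; "joint_vel": joint speeds; "joint_efforts": joint torques, N m; "position": TCP position; "ee_rot": TCP orientation; "contact_force": force on the tool from outside, world axes, zero at the start; "wrist_torque": the same for the moment, N m; "gripper_width": finger opening in mm; "grasp_force": force on a finger pad.
Only numpy, scipy, OpenCV 4.12 (cv2) and the standard library are available. Lean on these libraries where they do the work, as an engineer would, in place of code of your own. Each camera call takes 0.05 s, during which the arm holds its last target. There are 200 camera calls.

## Working session

There is one attempt and no reset: what is moved stays moved. The work goes in short steps, Python scripts to look and compute and a shell command to move; the robot and the scene stay as the last step left them, time stands still between calls to the robot, and variables do not carry over. Pictures are saved under pics/ and viewed, at most 10 in all, crops included, and the job is handed in when it is done.

```bash
mkdir -p pics; python3 - <<'E'
from bench import *
import cv2,numpy as np
s=read_state();print(s)
for n in("top","scene"):
    p,d=get_image(n);cv2.imwrite(f"pics/{n}0.png",p);np.save(f"pics/{n}0.npy",d)
    c=camera_model(n);print(n,c)
print(camera_model("wrist"))
E
```

```text
{'clock': 0.0, 'joints': array([ 1.59460115e+00,  3.85568353e-01,  6.64654870e-03, -4.73447841e-04,
       -1.19394188e+00, -2.58593330e-01]), 'joint_vel': array([ 0.00105326,  0.00164469, -0.00099335,  0.00021419,  0.00044331,
       -0.00116208]), 'joint_efforts': array([ 3.31896456e-05, -3.92291307e+01,  1.88393015e+01,  4.18624341e+00,
       -4.70750907e-03, -3.34586630e-06]), 'position': array([145.25439051, 607.31615245, 230.22632471]), 'ee_rot': array([ 9.93106417e-01, -1.17211469e-01, -7.23621785e-05,  1.05435705e-03]), 'contact_force': array([ 0.20438636, -0.25481729,  0.14234079]), 'wrist_torque': array([-0.00741867,  0.00876757, -0.02803603]), 'grasp_force': 0.0, 'gripper_width': 85.48567516264788}
top {'K': array([[380.89145001,   0.        , 325.39250557],
       [  0.        , 380.89145001, 198.53578003],
       [  0.        ,   0.        ,   1.        ]]), 'dist': array([0.01774314, 0.        , 0.        , 0.        , 0.        ]), 'rvec': array([ 2.13585476, -2.17566894,  0.11845132]), 'tvec': array([ -7.8788734 , 598.4045755 , 930.62234727])}
scene {'K': array([[422
[... 235 characters left out ...]
[ 1.05268509,  2.61957816, -0.77655894]), 'tvec': array([ 406.79684986, -286.18239422, 1385.47288496])}
{'K': array([[338.2969095 ,   0.        , 315.4838311 ],
       [  0.        , 338.2969095 , 195.01877539],
       [  0.        ,   0.        ,   1.        ]]), 'dist': array([-0.01600256,  0.        ,  0.        ,  0.        ,  0.        ]), 'hand_eye': array([[ 1.29955197e-03, -9.49226980e-01, -3.14589338e-01,
         8.05826486e+01],
       [ 9.99999137e-01,  1.29435699e-03,  2.25412193e-04,
        -6.35592872e-01],
       [ 1.93223574e-04, -3.14589359e-01,  9.49227843e-01,
        -1.41613563e+02],
       [ 0.00000000e+00,  0.00000000e+00,  0.00000000e+00,
         1.00000000e+00]])}
```

View pics/top0.png

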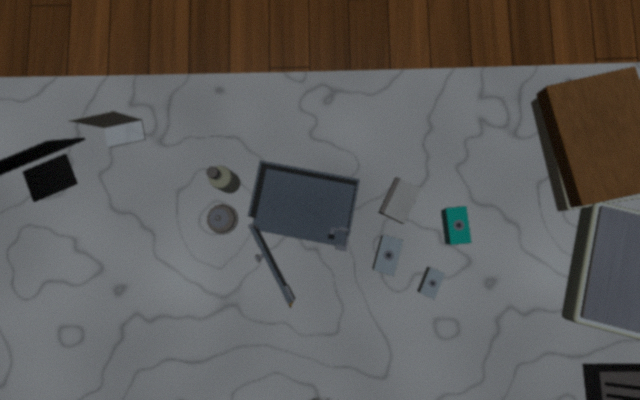

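View pics/scene0.png

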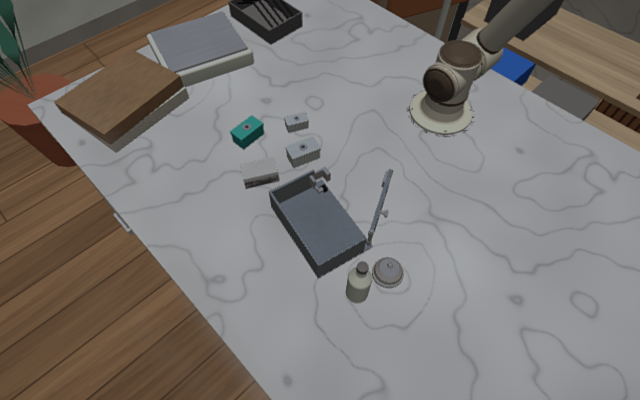

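The top view shows the tin (larger light blue box) at about (388,255), the small blue one at (431,282) and the turquoise one at (456,225). The bin is at about (305,203), its gate hinge at (254,225) and the gate's free end at (291,304). The bell is at (221,219), the spray at (220,178) and the pads at (398,199).

```bash
cat > h.py <<'E'
import cv2,numpy as np
from bench import *
from scipy.spatial.transform import Rotation as R
def pose():
    s=read_state();T=np.eye(4);T[:3,:3]=R.from_quat(s["ee_rot"]).as_matrix();T[:3,3]=s["position"];return T
def c2w(n,T=None):
    c=camera_model(n)
    if n=="wrist": return T@c["hand_eye"]
    M=np.eye(4);M[:3,:3]=cv2.Rodrigues(c["rvec"])[0];M[:3,3]=c["tvec"];return np.linalg.inv(M)
def cloud(n,d,T=None):
    c=camera_model(n);v,u=np.mgrid[:400,:640]
    q=cv2.undistortPoints(np.stack([u,v],-1).reshape(-1,1,2).astype(np.float64),c["K"],c["dist"]).reshape(400,640,2)
    P=np.dstack([q*d[...,None],d]);M=c2w(n,T);W=P@M[:3,:3].T+M[:3,3];W[d<=0]=np.nan;return W
def rect(P):
    (c,s,a)=cv2.minAreaRect(P[:,:2].astype(np.float32));return np.round(c,1),np.round(s,1),round(a,1)
E
python3 - <<'E'
from h import *
d=np.load("pics/top0.npy");W=cloud("top",d)
def reg(u0,u1,v0,v1,z0,z1):
    P=W[v0:v1,u0:u1].reshape(-1,3);P=P[(P[:,2]>z0)&(P[:,2]<z1)];return P
print("counter",np.nanmedian(W[320:360,100:250,2]))
for n,a in dict(tin=(368,408,228,282,42,60),small=(415,447,260,302,20,60),turq=(436,476,200,250,20,70),pads=(374,420,170,226,22,45),bell=(200,240,200,240,20,60),spray=(200,240,155,200,100,180),bin=(240,365,150,255,74,90),gate=(256,300,232,310,55,90)).items():
    P=reg(*a);print(n,len(P),np.median(P[:,2]) if len(P) else 0,rect(P) if len(P)>3 else P)
for u,v in [(260,163),(357,181),(347,246),(250,218),(253,226),(291,303),(305,203),(340,235),(291,296)]:print((u,v),W[v,u].round(0))
E
```

```text
counter -1.0986176911643497
tin 802 49.39150908972988 (array([ 454.9, -170.6]), array([52.7, 91.8]), 72.9)
small 496 37.147776269049984 (array([ 385.2, -276.6]), array([40.5, 69.3]), 66.3)
turq 889 49.42577984144293 (array([ 525. , -344.3]), array([91.9, 53. ]), 3.9)
pads 1086 29.771356293892836 (array([ 592.9, -208.5]), array([ 69.9, 100.4]), 62.8)
bell 564 36.306984717808405 (array([554.6, 249. ]), array([67. , 65.5]), 2.2)
spray 399 116.49911167399944 (array([646.8, 229.4]), array([44.8, 52. ]), 63.0)
bin 688 78.81974424909436 (array([557.5,  41.9]), array([249.9, 223.2]), 78.0)
gate 499 73.94332529065775 (array([427.1, 118.7]), array([185.1,  34.5]), 29.9)
(260, 163) [683. 139.  81.]
(357, 181) [634. -97.  81.]
(347, 246) [478. -72.   0.]
(250, 218) [555. 180.  -1.]
(253, 226) [530. 158.  69.]
(291, 303) [342.  70.  40.]
(305, 203) [591.  35.   4.]
(340, 235) [506. -55.   4.]
(291, 296) [362.  67.  63.]
```

```bash
cat >> h.py <<'E'
def row(p,yaw):  # world tcp target, tool-x yaw (deg), tool pointing down -> row shift from measured pose
    T=pose();a=np.radians(yaw);c,s=np.cos(a),np.sin(a)
    G=np.array([[c,s,0],[s,-c,0],[0,0,-1.]])
    d=T[:3,:3].T@(np.array(p)-T[:3,3]);w=R.from_matrix(T[:3,:3].T@G).as_rotvec()
    return np.round(d/1000,4),np.round(w,4)
E
python3 - <<'E'
from h import *
from scipy.optimize import least_squares
d=np.load("pics/top0.npy");W=cloud("top",d)
P=W[150:255,240:365].reshape(-1,3);P=P[(P[:,2]>75)&(P[:,2]<84)]
def loc(q,P):
    c,s=np.cos(q[2]),np.sin(q[2]);D=P[:,:2]-q[:2];return np.c_[D[:,0]*c+D[:,1]*s,-D[:,0]*s+D[:,1]*c]
def res(q):
    L=loc(q,P);r=np.c_[L[:,0]-82,L[:,1]-122,L[:,1]+122];k=np.abs(r).argmin(1);v=r[np.arange(len(r)),k];return v[...]
q0=np.array([573,30,-.208]);o=least_squares(res,q0,loss="soft_l1",f_scale=2);q=o.x;print(q,np.degrees(q[2]))
L=loc(q,P);print(np.percentile(L,[1,99],axis=0))
def w(x,y):
    c,s=np.cos(q[2]),np.sin(q[2]);return q[:2]+[c*x-s*y,s*x+c*y]
H=w(-78,113);print("hinge",H,"place",w(12,-5),"strike",w(-92,-111))
G=W[228:312,250:302].reshape(-1,3);G=G[(G[:,2]>66)&(G[:,2]<84)];g=loc(q,G)-[-78,113]
g=g[(np.hypot(*g.T)>60)&(g[:,0]<-20)];a=np.arctan2(-g[:,0],-g[:,1]);r=np.hypot(*g.T)
print("gate ang",np.median(a),"r max",np.percentile(r,[95,100]))
np.save("pics/q.npy",q)
print(row([480,200,270],-15),row([455,-170.6,180],-17.1))
E
```

```text
[ 5.82397171e+02  3.48508174e+01 -1.85555230e-01] -10.631531538065234
[[-131.71252556 -123.75474562]
 [  86.62727193  126.51270975]]
hinge [526.58374673 160.30145198] place [593.26871695  27.72274047] strike [471.4978048  -57.27046487]
gate ang 0.9111257361582688 r max [193.17880468 199.42909309]
(array([ 0.4204,  0.3183, -0.039 ]), array([ 0.002 , -0.0001,  0.0269])) (array([0.4823, 0.6844, 0.0517]), array([ 0.002 , -0.0002,  0.0635]))
```

```bash
python3 -m handwheel '[[0.42,0.318,-0.04,0.002,0,0.027,1],[0.42,0.318,-0.04,0.002,0,0.027,1],[0.42,0.318,-0.04,0.002,0,0.027,1],[0.42,0.318,-0.04,0.002,0,0.027,1],[0.42,0.318,-0.04,0.002,0,0.027,1],[0.42,0.318,-0.04,0.002,0,0.027,1],[0.42,0.318,-0.04,0.002,0,0.027,1],[0.42,0.318,-0.04,0.002,0,0.027,1],[0.42,0.318,-0.04,0.002,0,0.027,1],[0.42,0.318,-0.04,0.002,0,0.027,1]]' | tail -c 600
python3 - <<'E'
from h import *
print(row([455,-170.6,200],-17.1))
E
```

```text
clock: 1.35
position: [480.6, 199.3, 270.9]
ee_rot: [0.991, -0.132, -0.0, -0.001]
contact_force: [-0.1, 0.1, 0.1]
gripper_width: 85.4
grasp_force: 0.0
(array([0.0725, 0.3637, 0.0703]), array([-0.0014,  0.0007,  0.0329]))
```

```bash
python3 -m handwheel '[[0.072,0.364,0.01,0,0,0.033,1],[0.072,0.364,0.01,0,0,0.033,1],[0.072,0.364,0.01,0,0,0.033,1],[0.072,0.364,0.01,0,0,0.033,1],[0.072,0.364,0.01,0,0,0.033,1],[0.072,0.364,0.01,0,0,0.033,1],[0.072,0.364,0.07,0,0,0.033,1],[0.072,0.364,0.07,0,0,0.033,1],[0.072,0.364,0.07,0,0,0.033,1]]' | head -3
python3 - <<'E'
from h import *
T=pose();p,d=get_image("wrist");cv2.imwrite("pics/w1.png",p);W=cloud("wrist",d,T)
p2,d2=get_image("top");W2=cloud("top",d2)
P=W.reshape(-1,3);P=P[(P[:,2]>42)&(P[:,2]<58)&(np.hypot(P[:,0]-455,P[:,1]+170)<75)]
print(len(P),np.median(P[:,2]) if len(P) else 0,rect(P))
# bin rim from wrist
B=W.reshape(-1,3);B=B[(B[:,2]>74)&(B[:,2]<86)];print(len(B),rect(B) if len(B) else 0)
E
```

```text
clock: 2.48
position: [456.6, -168.6, 202.2]
ee_rot: [0.989, -0.146, 0.001, -0.001]
5597 49.09763934657798 (array([ 453. , -167.9]), array([52.1, 91.9]), 72.8)
2466 (array([502.5,  -0.7]), array([ 93. , 293.3]), 34.6)
```

View pics/w1.png

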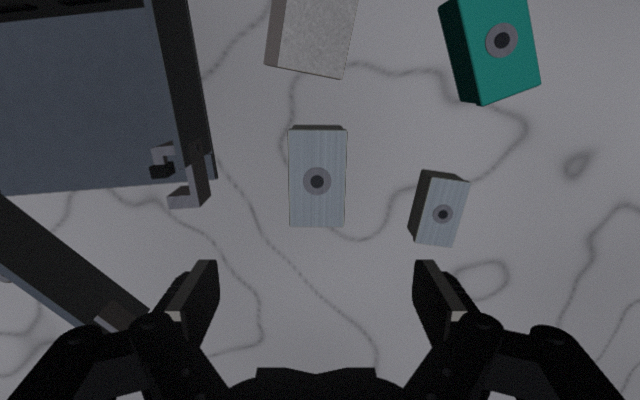

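The wrist view shows the tin centred at (317,177) between the fingers. The strike bracket is at (185,180), the gate at lower left, and the approach is clear.

```bash
python3 - <<'E'
from h import *
print(row([453.5,-168.3,14],-17.2))
E
```

```text
(array([-0.0043,  0.0014,  0.1889]), array([-0.0025, -0.0043,  0.0079]))
```

```bash
python3 -m handwheel '[[-0.003,0.001,0.05,0,0,0.008,1],[-0.003,0.001,0.1,0,0,0.008,1],[-0.003,0.001,0.14,0,0,0.008,1],[-0.003,0.001,0.17,0,0,0.008,1],[-0.003,0.001,0.185,0,0,0.008,1],[-0.003,0.001,0.188,0,0,0.008,1],[-0.003,0.001,0.188,0,0,0.008,1]]'
python3 -m handwheel '[[0,0,0,0,0,0,-1],[0,0,0,0,0,0,-1],[0,0,0,0,0,0,-1],[0,0,0,0,0,0,-1],[0,0,0,0,0,0,-1],[0,0,0,0,0,0,-1],[0,0,0,0,0,0,-1],[0,0,0,0,0,0,-1]]'
```

```text
clock: 3.45
position: [453.7, -168.6, 13.7]
ee_rot: [0.989, -0.15, 0.001, -0.001]
contact_force: [0.8, 0.8, 0.1]
gripper_width: 85.3
grasp_force: 0.0
clock: 4.45
position: [452.9, -169.0, 13.6]
ee_rot: [0.989, -0.151, 0.001, -0.001]
contact_force: [-1.1, 1.6, 6.0]
gripper_width: 51.1
grasp_force: 62.1
```

```bash
python3 -m handwheel '[[0,0,-0.02,0,0,0,-1],[0,0,-0.06,0,0,0,-1],[0,0,-0.12,0,0,0,-1],[0,0,-0.18,0,0,0,-1],[0,0,-0.2,0,0,0,-1],[0,0,-0.2,0,0,0,-1]]'
python3 - <<'E'
from h import *
print(row([540,20,214],-10.8))
E
```

```text
clock: 5.2
position: [452.4, -169.3, 213.8]
ee_rot: [0.989, -0.151, 0.002, -0.001]
contact_force: [0.4, -0.1, -3.4]
gripper_width: 51.0
grasp_force: 63.4
(array([ 0.0271, -0.2068,  0.0006]), array([-0.0033, -0.0034, -0.1147]))
```

```bash
python3 -m handwheel '[[0.027,-0.05,0,0,0,-0.1147,-1],[0.027,-0.1,0,0,0,-0.1147,-1],[0.027,-0.15,0,0,0,-0.1147,-1],[0.027,-0.2068,0,0,0,-0.1147,-1],[0.027,-0.2068,0,0,0,-0.1147,-1],[0.027,-0.2068,0,0,0,-0.1147,-1]]'
python3 - <<'E'
from h import *
from scipy.optimize import least_squares
T=pose();p,d=get_image("wrist");cv2.imwrite("pics/w2.png",p);W=cloud("wrist",d,T);np.save("pics/W2.npy",W)
P=W.reshape(-1,3);q=np.load("pics/q.npy")
def loc(q,P):
    c,s=np.cos(q[2]),np.sin(q[2]);D=P[:,:2]-q[:2];return np.c_[D[:,0]*c+D[:,1]*s,-D[:,0]*s+D[:,1]*c]
P=P[(P[:,2]>77)&(P[:,2]<84)&(np.hypot(P[:,0]-T[0,3],P[:,1]-T[1,3])>5)]
L=loc(q,P);P=P[(L[:,0]>-60)&(L[:,0]<100)&(abs(L[:,1])<140)&((L[:,0]>60)|(abs(L[:,1])>105))]
def res(q):
    L=loc(q,P);r=np.c_[L[:,0]-82,L[:,1]-122,L[:,1]+122];k=np.abs(r).argmin(1);return r[np.arange(len(r)),k]
o=least_squares(res,q,loss="soft_l1",f_scale=2);q=o.x;L=loc(q,P);print(len(P),q,np.degrees(q[2]),np.percentile(L,[1,99],axis=0),np.median(P[:,2]))
np.save("pics/q2.npy",q)
c,s=np.cos(q[2]),np.sin(q[2])
w=lambda x,y:q[:2]+[c*x-s*y,s*x+c*y]
print("place",w(12,-5),"hinge",w(-78,113));F=P[:0]
print(row([*w(12,-5),214],np.degrees(q[2])))
E
```

```text
clock: 5.95
position: [538.2, 19.9, 210.7]
ee_rot: [0.996, -0.094, -0.002, -0.0]
contact_force: [-0.3, -0.2, -2.9]
gripper_width: 51.3
grasp_force: 63.8
5847 [ 5.81776806e+02  3.89325935e+01 -2.08057931e-01] -11.920841349313076 [[ -51.17101315 -124.41883045]
 [  85.0882684   124.61026948]] 78.86532634961856
place [592.48521233  31.56170264] hinge [528.80025244 165.60731385]
(array([ 0.0509, -0.0222, -0.0029]), array([-0.0004,  0.0034,  0.0193]))
```

View pics/w2.png

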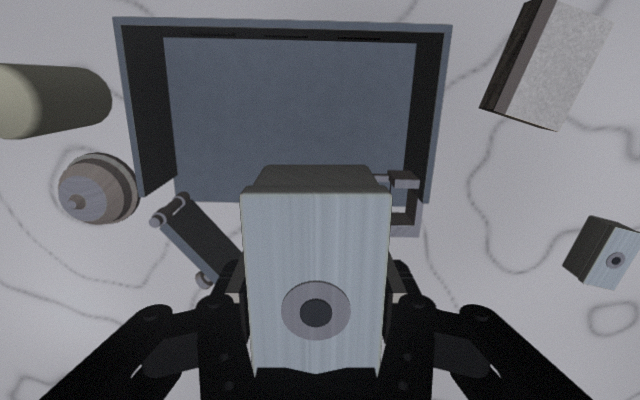

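The tin is held squarely at (315,300). The bin's rim is clear, from (115,18) to (452,25), and its floor is empty.

```bash
python3 -m handwheel '[[0.051,-0.022,-0.003,0,0,0.019,-1],[0.051,-0.022,-0.003,0,0,0.019,-1],[0.051,-0.022,0.03,0,0,0.019,-1],[0.051,-0.022,0.07,0,0,0.019,-1],[0.051,-0.022,0.11,0,0,0.019,-1],[0.051,-0.022,0.14,0,0,0.019,-1],[0.051,-0.022,0.165,0,0,0.019,-1],[0.051,-0.022,0.18,0,0,0.019,-1],[0.051,-0.022,0.18,0,0,0.019,-1]]'
python3 - <<'E'
from h import *
q=np.load("pics/q2.npy");print(row([592.5,31.6,20.5],np.degrees(q[2])))
E
```

```text
clock: 7.12
position: [592.9, 31.4, 32.1]
ee_rot: [0.995, -0.104, -0.001, -0.0]
contact_force: [0.6, -0.4, -2.2]
gripper_width: 51.1
grasp_force: 63.8
(array([-0.0004, -0.0001,  0.0116]), array([-0.0007,  0.0022, -0.0001]))
```

```bash
python3 -m handwheel '[[0,0,0.005,0,0,0,-1],[0,0,0.008,0,0,0,-1],[0,0,0.010,0,0,0,-1],[0,0,0.0115,0,0,0,-1],[0,0,0.0115,0,0,0,-1]]'
```

```text
clock: 7.75
position: [593.8, 32.5, 21.5]
ee_rot: [0.995, -0.103, 0.0, -0.001]
contact_force: [0.1, -0.8, -2.1]
gripper_width: 51.2
grasp_force: 63.8
```

```bash
python3 -m handwheel '[[0,0,0.001,0,0,0,-1],[0,0,0.0015,0,0,0,-1],[0,0,0.0015,0,0,0,-1]]'
```

```text
clock: 8.12
position: [593.8, 32.4, 20.0]
ee_rot: [0.995, -0.103, 0.0, -0.001]
contact_force: [-0.6, -0.4, -2.7]
gripper_width: 50.9
grasp_force: 63.8
```

```bash
python3 -m handwheel '[[0,0,0.001,0,0,0,-1],[0,0,0.001,0,0,0,-1]]'; python3 -m handwheel '[[0,0,0,0,0,0,1],[0,0,0,0,0,0,1],[0,0,0,0,0,0,1],[0,0,0,0,0,0,1],[0,0,0,0,0,0,1],[0,0,0,0,0,0,1],[0,0,-0.02,0,0,0,1],[0,0,-0.07,0,0,0,1],[0,0,-0.13,0,0,0,1],[0,0,-0.15,0,0,0,1]]'
```

```text
clock: 8.38
position: [593.9, 32.5, 19.7]
ee_rot: [0.995, -0.103, 0.0, -0.001]
contact_force: [-2.4, -0.7, 3.6]
gripper_width: 50.9
grasp_force: 64.3
clock: 9.62
position: [595.7, 32.5, 173.8]
ee_rot: [0.995, -0.103, 0.004, -0.002]
contact_force: [-0.2, 0.5, -0.3]
gripper_width: 85.2
grasp_force: 0.0
```

```bash
cat >> h.py <<'E'
def bw(x,y):
    q=np.load("pics/q2.npy");c,s=np.cos(q[2]),np.sin(q[2]);return q[:2]+[c*x-s*y,s*x+c*y]
def loc(P):
    q=np.load("pics/q2.npy");c,s=np.cos(q[2]),np.sin(q[2]);D=P[:,:2]-q[:2];return np.c_[D[:,0]*c+D[:,1]*s,-D[:,0]*s+D[:,1]*c,P[:,2]]
def push(th,off,r=170,z=30):  # row for pusher: off = distance TCP to gate mid-plane, tool x along inward normal
    S,C=np.sin(th),np.cos(th);p=bw(-78-r*S-off*C,113-r*C+off*S);yaw=np.degrees(np.load("pics/q2.npy")[2]-th)
    return p.round(0),yaw.round(1),*row([*p,z],yaw)
E
python3 - <<'E'
from h import *
print(push(0.93,60,z=190))
print(read_state()["joints"])
E
```

```text
(array([349., 149.]), np.float64(-65.2), array([-0.2649, -0.0634, -0.0179]), array([-0.0082, -0.0044,  0.9315]))
[ 3.25297584e-01  3.78526998e-01 -1.53443551e-01 -8.20959972e-04
 -1.02983800e+00  1.03938932e+00]
```

```bash
python3 -m handwheel '[[-0.05,-0.01,-0.02,0,0,0.18,-1],[-0.1,-0.025,-0.02,0,0,0.36,-1],[-0.16,-0.04,-0.02,0,0,0.54,-1],[-0.21,-0.055,-0.02,0,0,0.72,-1],[-0.265,-0.063,-0.018,0,0,0.88,-1],[-0.265,-0.063,-0.018,0,0,0.93,-1],[-0.265,-0.063,-0.018,0,0,0.93,-1],[-0.265,-0.063,-0.018,0,0,0.93,-1]]'
python3 - <<'E'
from h import *
T=pose();p,d=get_image("wrist");cv2.imwrite("pics/w3.png",p);L=loc(cloud("wrist",d,T).reshape(-1,3))
g=L[(L[:,2]>71)&(L[:,2]<79)&(L[:,0]<-85)&(L[:,1]>-105)&(L[:,1]<115)]
a=np.arctan2(-(g[:,0]+78),113-g[:,1]);r=np.hypot(g[:,0]+78,g[:,1]-113);k=abs(a-np.median(a))<.15
print(k.sum(),np.median(a),[round(np.median(a[k&(r>lo)&(r<lo+30)]),3) for lo in(60,90,120,150,180)],np.percentile(r[k],99))
p,d=get_image("top");cv2.imwrite("pics/t3.png",cv2.resize(p[140:320,220:420],(800,720)[:2]) if 0 else cv2.resize(p[150:310,230:410],(675,600)))
L=loc(cloud("top",d).reshape(-1,3));t=L[(L[:,2]>40)&(L[:,2]<70)&(abs(L[:,0])<65)&(abs(L[:,1])<105)]
print("tin",len(t),np.median(t[:,2]),rect(t))
E
```

```text
clock: 10.62
position: [347.9, 148.4, 187.4]
ee_rot: [0.843, -0.538, -0.0, -0.001]
contact_force: [0.1, 0.2, 0.3]
gripper_width: -0.0
grasp_force: 0.0
3624 0.8941920467353351 [np.float64(0.895), np.float64(0.894), np.float64(0.894), np.float64(0.893), np.float64(0.893)] 202.61603432410965
tin 804 55.477958705628225 (array([  2.9, -40.4]), array([150.9, 101.6]), 70.8)
```

View pics/w3.png

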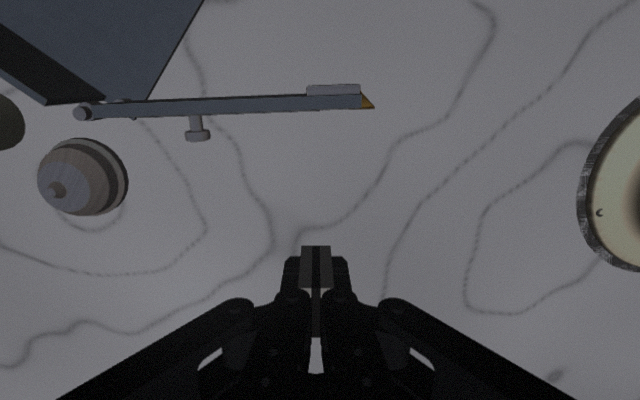

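View pics/t3.png

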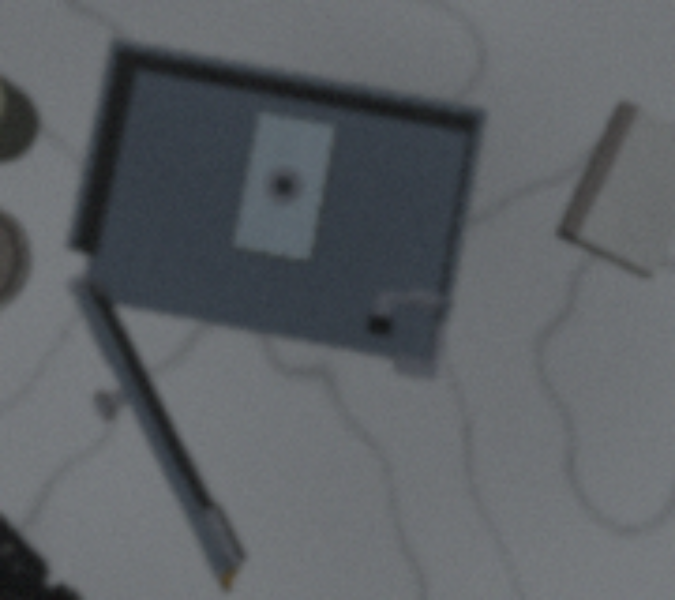

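The gate is at 0.894 rad, with its bolt at (367,102) and knob at (197,130) in the wrist view. The crop shows the tin standing flat in the bin at (284,186), with its top at 55.5 mm. I'll go down in front of the gate's outer face.

```bash
python3 - <<'E'
from h import *
print(push(0.894,55));print(push(.894,22))
E
```

```text
(array([352., 138.]), np.float64(-63.1), array([0.0114, 0.0006, 0.1571]), array([-0.0012,  0.0014, -0.0354]))
(array([367., 108.]), np.float64(-63.1), array([ 0.0443, -0.0006,  0.157 ]), array([-0.0012,  0.0014, -0.0354]))
```

```bash
python3 -m handwheel '[[0.01,0,0.05,0,0,-0.035,-1],[0.01,0,0.1,0,0,-0.035,-1],[0.01,0,0.14,0,0,-0.035,-1],[0.01,0,0.157,0,0,-0.035,-1],[0.02,0,0.157,0,0,-0.035,-1],[0.03,0,0.157,0,0,-0.035,-1],[0.036,0,0.157,0,0,-0.035,-1],[0.041,0,0.157,0,0,-0.035,-1],[0.044,0,0.157,0,0,-0.035,-1],[0.044,0,0.157,0,0,-0.035,-1]]'
python3 - <<'E'
from h import *
for th in(.894,.84,.78,.72,.66,.6,.54):print(th,push(th,16)[2:])
E
```

```text
clock: 11.98
position: [366.1, 108.6, 30.3]
ee_rot: [0.852, -0.524, -0.0, -0.001]
contact_force: [0.4, -0.4, -0.2]
gripper_width: -0.3
grasp_force: 0.0
0.894 (array([ 0.0066, -0.001 ,  0.0003]), array([-0.0018,  0.0016, -0.0003]))
0.84 (array([ 0.0158, -0.0003,  0.0003]), array([-0.0019,  0.0016, -0.0543]))
0.78 (array([ 0.0261, -0.0002,  0.0002]), array([-0.0019,  0.0015, -0.1143]))
0.72 (array([ 0.0363, -0.0008,  0.0002]), array([-0.002 ,  0.0015, -0.1743]))
0.66 (array([ 0.0465, -0.0019,  0.0002]), array([-0.002 ,  0.0014, -0.2343]))
0.6 (array([ 0.0566, -0.0036,  0.0002]), array([-0.0021,  0.0013, -0.2943]))
0.54 (array([ 0.0666, -0.006 ,  0.0002]), array([-0.0021,  0.0013, -0.3543]))
```

```bash
python3 -m handwheel '[[0.003,-0.001,0,0,0,0,-1],[0.006,-0.001,0,0,0,0,-1],[0.009,-0.001,0,0,0,-0.015,-1],[0.012,-0.001,0,0,0,-0.03,-1],[0.016,0,0,0,0,-0.054,-1],[0.021,0,0,0,0,-0.084,-1],[0.026,0,0,0,0,-0.114,-1],[0.031,0,0,0,0,-0.144,-1]]'
python3 - <<'E'
from h import *
for th in(.7,.64,.58,.52,.46,.4,.36,.32):print(th,push(th,16)[2:])
E
```

```text
clock: 12.98
position: [380.3, 80.9, 30.1]
ee_rot: [0.888, -0.46, -0.0, -0.001]
contact_force: [-0.9, 1.7, -0.1]
gripper_width: 0.2
grasp_force: 0.0
0.7 (array([0.0086, 0.0005, 0.0001]), array([-0.0024,  0.0012, -0.048 ]))
0.64 (array([0.0189, 0.0006, 0.0001]), array([-0.0024,  0.0011, -0.108 ]))
0.58 (array([0.0291, 0.0002, 0.0001]), array([-0.0025,  0.0011, -0.168 ]))
0.52 (array([ 0.0393, -0.0009,  0.0001]), array([-0.0025,  0.001 , -0.228 ]))
0.46 (array([ 0.0494, -0.0026,  0.    ]), array([-0.0025,  0.0009, -0.288 ]))
0.4 (array([ 0.0594, -0.0048,  0.    ]), array([-0.0026,  0.0008, -0.348 ]))
0.36 (array([ 0.066 , -0.0067,  0.    ]), array([-0.0026,  0.0008, -0.388 ]))
0.32 (array([ 0.0725, -0.0088,  0.    ]), array([-0.0026,  0.0007, -0.428 ]))
```

Contact is made at about 1.9 N, as expected from the hinge friction. I'll carry on along the arc.

```bash
python3 -m handwheel '[[0.0085,0.0005,0,0,0,-0.048,-1],[0.019,0.0005,0,0,0,-0.108,-1],[0.029,0,0,0,0,-0.168,-1],[0.039,-0.001,0,0,0,-0.228,-1],[0.0495,-0.0025,0,0,0,-0.288,-1],[0.0595,-0.005,0,0,0,-0.348,-1],[0.066,-0.0065,0,0,0,-0.388,-1],[0.0725,-0.009,0,0,0,-0.428,-1],[0.0725,-0.009,0,0,0,-0.428,-1]]'
python3 - <<'E'
from h import *
for th in(.3,.27,.24,.21,.18,.16,.14):print(th,push(th,16)[2:])
E
```

```text
clock: 14.1
position: [429.0, 26.3, 29.8]
ee_rot: [0.965, -0.262, -0.0, -0.001]
contact_force: [0.6, -0.0, 0.4]
gripper_width: 0.0
grasp_force: 0.0
0.3 (array([ 0.0034, -0.0003, -0.0002]), array([-0.0015,  0.0007, -0.0229]))
0.27 (array([ 0.0085, -0.    , -0.0002]), array([-0.0016,  0.0007, -0.0529]))
0.24 (array([ 0.0137,  0.0001, -0.0002]), array([-0.0016,  0.0006, -0.0829]))
0.21 (array([ 0.0188,  0.0001, -0.0002]), array([-0.0016,  0.0006, -0.1129]))
0.18 (array([ 0.0239, -0.0001, -0.0002]), array([-0.0016,  0.0006, -0.1429]))
0.16 (array([ 0.0273, -0.0003, -0.0002]), array([-0.0016,  0.0006, -0.1629]))
0.14 (array([ 0.0307, -0.0006, -0.0002]), array([-0.0016,  0.0006, -0.1829]))
```

```bash
python3 -m handwheel '[[0.0034,0,0,0,0,-0.023,-1],[0.0085,0,0,0,0,-0.053,-1],[0.0137,0,0,0,0,-0.083,-1],[0.0188,0,0,0,0,-0.113,-1],[0.0239,0,0,0,0,-0.143,-1],[0.0265,0,0,0,0,-0.160,-1],[0.0265,0,0,0,0,-0.160,-1]]'
python3 - <<'E'
from h import *
for th in(.16,.14,.12,.1,.08,.06,.04,.02,0,-.02):print(th,push(th,16)[2:])
E
```

```text
clock: 14.98
position: [451.7, 13.3, 29.8]
ee_rot: [0.983, -0.184, -0.0, -0.001]
contact_force: [-1.2, 0.4, -0.1]
gripper_width: -0.3
grasp_force: 0.0
0.16 (array([ 0.0011,  0.0002, -0.0002]), array([-0.0017,  0.0005, -0.0021]))
0.14 (array([ 0.0045,  0.0005, -0.0002]), array([-0.0017,  0.0005, -0.0221]))
0.12 (array([ 0.008 ,  0.0007, -0.0002]), array([-0.0017,  0.0005, -0.0421]))
0.1 (array([ 0.0114,  0.0008, -0.0002]), array([-0.0017,  0.0005, -0.0621]))
0.08 (array([ 0.0148,  0.0009, -0.0002]), array([-0.0017,  0.0004, -0.0821]))
0.06 (array([ 0.0182,  0.0009, -0.0002]), array([-0.0018,  0.0004, -0.1021]))
0.04 (array([ 0.0216,  0.0008, -0.0002]), array([-0.0018,  0.0004, -0.1221]))
0.02 (array([ 0.025 ,  0.0007, -0.0002]), array([-0.0018,  0.0004, -0.1421]))
0 (array([ 0.0284,  0.0005, -0.0002]), array([-0.0018,  0.0004, -0.1621]))
-0.02 (array([ 0.0318,  0.0002, -0.0002]), array([-0.0018,  0.0004, -0.1821]))
```

```bash
for i in 1; do python3 -m handwheel '[[0.0017,0,0,0,0,-0.01,-1],[0.0034,0,0,0,0,-0.02,-1]]'|grep -E "pos|force"; python3 -m handwheel '[[0.0017,0,0,0,0,-0.01,-1],[0.0034,0,0,0,0,-0.02,-1]]'|grep -E "pos|force"; python3 -m handwheel '[[0.0017,0,0,0,0,-0.01,-1]]'|grep -E "pos|force";python3 -m handwheel '[[0.0017,0,0,0,0,-0.01,-1]]'|grep -E "pos|force"; done
```

```text
position: [454.7, 12.1, 29.9]
contact_force: [-1.9, 0.3, 0.7]
grasp_force: 0.0
position: [458.2, 11.0, 29.9]
contact_force: [-1.8, 0.3, -0.2]
grasp_force: 0.0
position: [459.9, 10.4, 29.9]
contact_force: [-1.7, -0.3, -0.2]
grasp_force: 0.0
position: [461.5, 9.9, 29.9]
contact_force: [-1.3, 0.2, 0.6]
grasp_force: 0.0
```

```bash
python3 -m handwheel '[[0.0015,0,0,0,0,-0.009,-1]]'|grep -E "pos|t_force"; python3 -m handwheel '[[0.0015,0,0,0,0,-0.009,-1]]'|grep -E "pos|t_force"; python3 -m handwheel '[[0.0015,0,0,0,0,-0.009,-1]]'|grep -E "pos|t_force"
```

```text
position: [463.0, 9.4, 29.9]
contact_force: [-2.7, -0.4, 0.7]
position: [463.7, 9.0, 29.9]
contact_force: [-6.2, 3.5, 2.0]
position: [464.3, 8.5, 29.7]
contact_force: [-5.9, 2.6, 2.8]
```

```bash
for i in 1; do python3 -m handwheel '[[0.001,0,0,0,0,-0.006,-1]]'|grep -E "pos|t_force"; python3 -m handwheel '[[0.001,0,0,0,0,-0.006,-1]]'|grep -E "pos|t_force"; python3 -m handwheel '[[0.001,0,0,0,0,-0.006,-1]]'|grep -E "pos|t_force"; done
```

```text
position: [465.0, 8.2, 29.7]
contact_force: [-6.9, 2.1, 3.4]
position: [465.6, 7.8, 29.7]
contact_force: [-7.2, 1.8, 2.5]
position: [466.3, 7.5, 29.6]
contact_force: [-7.6, 2.6, 4.4]
```

```bash
for i in 1; do python3 -m handwheel '[[0.001,0,0,0,0,-0.006,-1]]'|grep -E "pos|t_force"; python3 -m handwheel '[[0.001,0,0,0,0,-0.006,-1]]'|grep -E "pos|t_force"; python3 -m handwheel '[[0.001,0,0,0,0,-0.006,-1]]'|grep -E "pos|t_force";python3 -m handwheel '[[0.001,0,0,0,0,-0.006,-1]]'|grep -E "pos|t_force"; done
```

```text
position: [466.9, 7.1, 29.6]
contact_force: [-8.3, 2.8, 3.7]
position: [467.7, 6.8, 29.5]
contact_force: [-9.1, 3.4, 4.8]
position: [468.4, 6.5, 29.5]
contact_force: [-9.3, 2.3, 5.0]
position: [471.2, 6.5, 29.6]
contact_force: [-2.3, -0.2, -1.1]
```

```bash
python3 - <<'E'
from h import *
for t in(.06,.04,.02,0):print(t,push(t,16)[2:])
E
python3 -m handwheel '[[0.001,0,0,0,0,-0.006,-1]]'|grep -E "pos|t_force"; python3 -m handwheel '[[0.0008,0,0,0,0,-0.005,-1]]'|grep -E "pos|t_force"
```

```text
0.06 (array([-0.0026,  0.0012, -0.0004]), array([-0.0009,  0.0022,  0.027 ]))
0.04 (array([ 0.0008,  0.0016, -0.0004]), array([-0.0009,  0.0022,  0.007 ]))
0.02 (array([ 0.0042,  0.0019, -0.0004]), array([-0.001 ,  0.0022, -0.013 ]))
0 (array([ 0.0076,  0.0022, -0.0004]), array([-0.001 ,  0.0022, -0.033 ]))
position: [473.0, 6.3, 29.7]
contact_force: [-2.2, -0.9, -1.5]
position: [474.1, 6.2, 29.8]
contact_force: [-3.3, 0.6, -1.3]
```

```bash
python3 -m handwheel '[[0.0008,0,0,0,0,-0.003,-1]]'|grep -E "pos|t_force"; python3 -m handwheel '[[0.0008,0,0,0,0,-0.003,-1]]'|grep -E "pos|t_force"; python3 -m handwheel '[[0.0008,0,0,0,0,-0.003,-1]]'|grep -E "pos|t_force"
```

```text
position: [475.0, 6.1, 29.8]
contact_force: [-3.1, 0.4, -0.9]
position: [475.9, 6.0, 29.9]
contact_force: [-2.6, -0.6, -1.3]
position: [476.7, 5.8, 29.9]
contact_force: [-3.5, -0.8, -0.7]
```

```bash
python3 -m handwheel '[[0.0007,0,0,0,0,-0.003,-1]]'|grep -E "pos|t_force"; python3 -m handwheel '[[0.0007,0,0,0,0,-0.003,-1]]'|grep -E "pos|t_force"; python3 -m handwheel '[[0.0007,0,0,0,0,-0.003,-1]]'|grep -E "pos|t_force"
```

```text
position: [477.4, 5.7, 29.9]
contact_force: [-2.8, 0.4, -1.8]
position: [478.0, 5.5, 29.9]
contact_force: [-2.7, -0.4, -1.4]
position: [478.5, 5.3, 29.9]
contact_force: [-5.1, 1.6, 0.2]
```

```bash
python3 -m handwheel '[[0.0005,0,0,0,0,0,-1]]'|grep -E "pos|t_force"; python3 -m handwheel '[[0.0005,0,0,0,0,0,-1]]'|grep -E "pos|t_force"
```

```text
position: [478.6, 5.3, 29.9]
contact_force: [-5.4, 2.1, 1.8]
position: [478.7, 5.2, 29.9]
contact_force: [-5.5, 2.2, 0.5]
```

```bash
python3 -m handwheel '[[0.0007,0,0,0,0,0,-1]]'|grep -E "pos|t_force"; python3 -m handwheel '[[0.0007,0,0,0,0,0,-1]]'|grep -E "pos|t_force"; python3 -m handwheel '[[0.0007,0,0,0,0,0,-1]]'|grep -E "pos|t_force"
```

```text
position: [478.9, 4.9, 29.8]
contact_force: [-8.0, 2.3, 3.8]
position: [478.9, 4.8, 29.8]
contact_force: [-10.5, 4.4, 5.6]
position: [478.9, 4.6, 29.7]
contact_force: [-10.4, 3.8, 5.6]
```

```bash
python3 -m handwheel '[[0.0007,0,0,0,0,0,-1],[0.0007,0,0,0,0,0,-1]]'|grep -E "pos|t_force"; python3 -m handwheel '[[0.0007,0,0,0,0,0,-1],[0.0007,0,0,0,0,0,-1]]'|grep -E "pos|t_force"
```

```text
position: [478.8, 4.2, 29.5]
contact_force: [-11.1, 4.2, 4.9]
position: [478.9, 4.1, 29.5]
contact_force: [-13.3, 5.1, 5.4]
```

```bash
python3 - <<'E'
from h import *
T=pose();p,d=get_image("wrist");L=loc(cloud("wrist",d,T).reshape(-1,3))
cv2.imwrite("pics/w4.png",cv2.convertScaleAbs(p,alpha=1.8))
g=L[(L[:,2]>71)&(L[:,2]<78.0)&(L[:,0]<-60)&(L[:,1]>-85)&(L[:,1]<40)]
for lo in(-80,-50,-20,10):
    k=g[(g[:,1]>lo)&(g[:,1]<lo+30)];print(lo,len(k),np.percentile(k[:,0],[2,50,98]) if len(k) else 0)
E
```

```text
-80 4082 [-100.54525384  -75.94960289  -69.56592423]
-50 3489 [-86.60246181 -75.40642751 -70.02820944]
-20 2796 [-80.44173144 -74.50463323 -70.55284947]
10 2696 [-80.96370238 -75.04306288 -71.15583873]
```

View pics/w4.png

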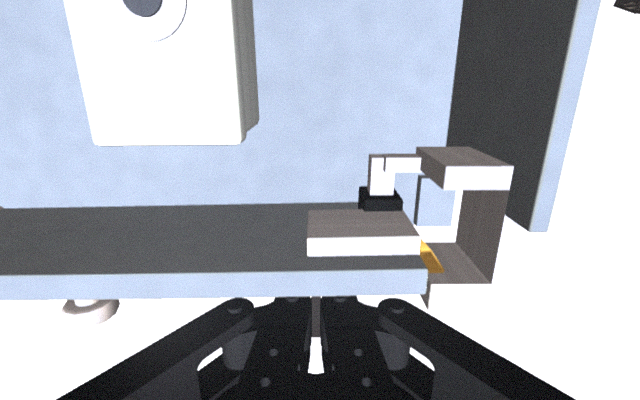

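The wrist view shows the gate against the black buffer at (380,198). The brass bolt at (430,258) sticks out about 22 px (roughly 11–12 mm) and lies inside the strike lip's inner face. It looks snapped, so I'll back off and check.

```bash
python3 -m handwheel '[[-0.002,0,0,0,0,0,-1],[-0.005,0,0,0,0,0,-1],[-0.012,0,0,0,0,0,-1],[-0.025,0,0,0,0,0,-1],[-0.04,0,0,0,0,0,-1],[-0.04,0,-0.05,0,0,0,-1],[-0.04,0,-0.1,0,0,0,-1],[-0.04,0,-0.1,0,0,0,-1]]'
python3 - <<'E'
from h import *
T=pose();p,d=get_image("wrist");L=loc(cloud("wrist",d,T).reshape(-1,3))
cv2.imwrite("pics/w5.png",cv2.resize(cv2.convertScaleAbs(p[130:330,270:510],alpha=1.5),(720,600),interpolation=cv2.INTER_CUBIC))
g=L[(L[:,2]>73)&(L[:,2]<78.0)&(L[:,0]<-60)&(L[:,0]>-110)&(L[:,1]>-90)&(L[:,1]<100)]
print(len(g),np.polyfit(g[:,1],g[:,0],1))
for lo in(-80,-50,-20,10):
    k=g[(g[:,1]>lo)&(g[:,1]<lo+30)];print(lo,len(k),np.percentile(k[:,0],[2,50,98]) if len(k) else 0)
E
```

```text
clock: 20.15
position: [445.9, 13.8, 133.7]
ee_rot: [0.994, -0.105, 0.005, -0.003]
contact_force: [0.1, 0.8, -0.5]
gripper_width: 0.5
grasp_force: 0.0
5397 [-1.23134801e-02 -7.62279195e+01]
-80 871 [-80.09306435 -75.28918448 -70.65943146]
-50 858 [-80.61835011 -75.8129509  -71.16155359]
-20 864 [-81.20528398 -76.26376771 -71.60188438]
10 851 [-81.66275901 -76.33711667 -71.7462122 ]
```

View pics/w5.png

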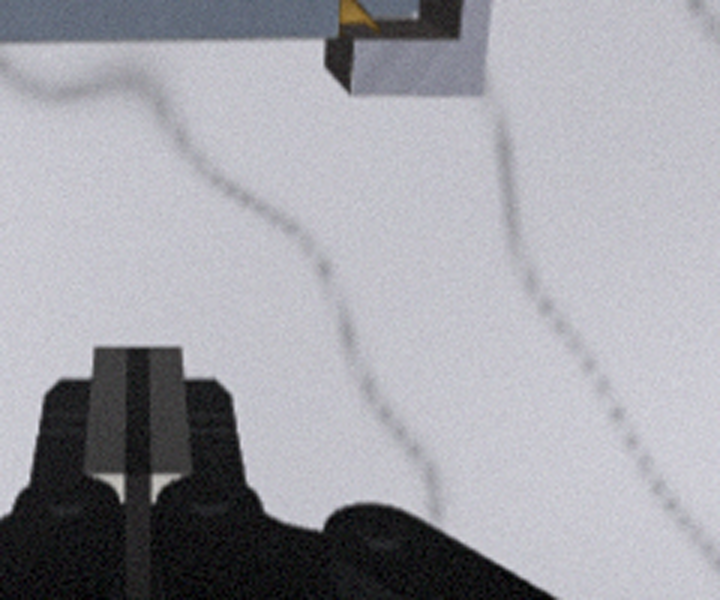

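In the close view the bolt (340–380, 15) is out and behind the strike lip (350–488, 65). The gate measures about 0 rad, so the latch has snapped in.

```bash
python3 -c "
from bench import *
print(job_done())"
```

```text
the job is handed in; nothing more can be done
None
```

The button tin is standing flat on the bin floor and released, the gate is shut with its bolt snapped in behind the strike, the peak push I read was about 15 N, and the job was handed in at about 20 s.

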